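Lay the sawn rock down for its photograph

TASK

The banded sawn rock stands on end on the white photo board: push it over onto its rough back, so that its pale sawn face with the paper label looks straight up, and push it along the board until its leading end, the one that was on top, lies flush against the long side of the black-and-white scale bar. Only push, with the fingers: do not pinch, lift or carry the rock, leave the tape roll, drill core, dark specimen and ear defenders where they are, and finish clear of everything.

Things in the scene. Friction and masses are not known exactly. Their poses are not given: they have to be found in the camera images.
- board: White photo board fixed to the bench, 260 x 220 mm (x from -140 to +120, y +-110), 6 mm thick. Origin on the bench, z up. A fixed black and white scale bar, 14 mm wide, 200 mm long (along y), 16 mm above the board, has its near face at x = +100 mm, ends at y = +-100 mm. +x is the way to push the rock; it may be turned from 110 deg right to 30 deg left of ahead.
- bar_face (a point): Middle of the foot of the scale bar's near (rock-side) face, on the board's top surface, 6 mm above the bench. Axes as the board's: x points from the rock into the bar, y along the bar.
- rock: Loose sawn rock, 0.4 to 0.7 kg, 40 mm thick (x), 50 mm wide (y; rough flanks bulge to 60), 100 mm tall (z). Starts standing on the board. Origin: centre of its foot. x points from the pale banded sawn face (x = -20 mm, small white label) to the dark flat back (x = +20 mm), which starts facing the bar within 20 deg. Pushed high on the sawn face it tips, falling past 22 deg.
- rock_centre (a point): Middle of the sawn rock, 50 mm above its foot along its z axis (axes as rock). Standing, it is 155 to 185 mm from the bar; laid on its back, the rock is 40 mm high and slides on the board under a push of roughly 2 to 7 N on its foot end.
- rock_top (a point): Centre of the rock's flat top end, 100 mm from its foot (axes as rock). When the rock has been laid down this is the leading end that goes against the bar; a sideways push on the flank near it swings the rock about a point some 25 mm from its foot end.
- tape: Bystander: roll of cream masking tape lying flat, 100 mm across, 25 mm high, loose on the bench beside the board. Origin at the centre of its underside.
- core: Bystander: grey granite drill core standing upright, 40 mm across, 60 mm tall, loose on the bench beside the board. Origin at the centre of its underside.
- specimen: Bystander: dark rough hand specimen with a small label, about 85 x 55 mm and 50 mm high, loose on the bench beside the board. Origin at the centre of its underside.
- muffs: Bystander: yellow and black ear defenders lying on the bench beyond the scale bar, about 135 x 160 mm and 72 mm high; two round yellow cups and a black band. Origin on the bench between the cups, the band reaches 98 mm along its x.
Mind the look-alikes: they are no part of the job. What is shaped like the rock but green or orange is not meant.

How it is judged:
On the way:
1. the rock lies on its back with the sawn face up (angle between rock's own x axis and vertical above 3.04 rad and height (world z) of rock_centre below 0.031 m), for 0.2 s.
At the end, for the whole second after the job is handed in: The sawn rock lies still and flat on the board, sawn face up within 0.1 rad, its former top end within 6 mm of the scale bar's near face and square to it within 0.1 rad, the middle of that end within 80 mm of the bar's middle (all of step 1 and x of rock_top in the frame of bar_face between -0.006 and 0.004 m and y of rock_top in the frame of bar_face between -0.08 and 0.08 m and angle between the z axis of rock and the x axis of bar_face, either way round below 0.1 rad and linear speed of rock below 0.01 m/s); the robot touches nothing.
It fails at once if the sawn rock is lifted or carried (height (world z) of rock_centre above 0.07 m or (angle between rock's own x axis and vertical above 2.9 rad and height (world z) of rock_centre above 0.044 m)).
It fails at once if the tape roll is shifted by more than 20 mm or knocked over (distance of tape from where it was at the start of the episode above 0.02 m or angle between tape's own z axis and vertical above 0.4 rad).
It fails at once if the drill core is shifted by more than 20 mm or knocked over (distance of core from where it was at the start of the episode above 0.02 m or angle between core's own z axis and vertical above 0.4 rad).
It fails at once if the dark hand specimen is shifted by more than 20 mm or knocked over (distance of specimen from where it was at the start of the episode above 0.02 m or angle between specimen's own z axis and vertical above 0.4 rad).
It fails at once if the ear defenders is shifted by more than 20 mm or knocked over (distance of muffs from where it was at the start of the episode above 0.02 m or angle between muffs's own z axis and vertical above 0.4 rad).
It also fails if it takes over 72 s, if anything falls off the work surface, if the arm or the gripper's body presses on something with over 40 N, if the wrist force passes 120 N, or if a joint passes its speed limit or range.

ROBOT

A 6-joint arm with a two-finger parallel gripper is mounted at the origin on the work surface. World frame = base frame: x ahead of the robot, y to its left, z up, the work surface at z = 0. Lengths are in m, angles in rad, forces in N, time in s.
With the tool pointing down it reaches from about 0.25 to 0.775 m from the base axis. Payload 8.9 kg.
Tool frame: the origin (TCP) lies at the very end of the fingers, on their centre line; the grasp point (between the pads) lies 19 mm behind it; z points along the fingers, y is the line along which they close (so a half turn about z gives the same grasp; the last joint's range is limited). The gripper opens to 85 mm and grips with 20 to 120 N. Pads are 22 mm wide; open, the fingers measure 114 mm over their backs; the gripper's body (76 mm by 85 mm) begins 54 mm behind the grasp point. The pads swing forward as they close: fully open they stand 13 mm farther back than shut.
Start: joints at [1.15, 0.291, -0.153, 1.127, 0, 1.431], TCP at [0.146, 0.504, 0.194] pointing down, gripper open.
Joint ranges: [-2.52, 2.52], [-0.91, 1.74], [-1.3, 1.37], [-1.96, 2.02], [-1.52, 1.47], [-3.14, 3.14]. Speed limits (rad/s): [2.22, 2.22, 2.79, 3.14, 3.14, 3.14].

INTERFACE

Orientations are given as a 3x3 rotation matrix whose columns are the frame's x, y, z axes.
In Python, from bench import * gives the robot as it stands.
- The arm moves only by the tool drive_tool, never from a script. Its argument "targets" is a list of rows, each an object with "offset": the shift along the tool's x, y, z in m, a list of three; "rot": the turn, a rotation vector about the tool's x, y, z in degrees, a list of three. A call has 1 to 10 rows; each row is the pose to reach, as a shift and turn from the pose commanded when the call began, along the tool's axes at that moment; what a row does not reach only later rows make up. A row lasts 1/12 s, in which the tool goes at most 41.7 mm and 7.16 degrees, less where a joint would pass 70% of its speed; a pose out of reach is approached as far as the arm can. A call with a gripper value outside its range is refused whole. "hand" is the finger opening in m, from 0 to 0.0854, set as the call begins (left out, the last holds). The fingers move at their own pace and stop on an object; "force" is the grip in N (left out, the last holds). Time passes only in rows, so rows that repeat a pose let the fingers close. It gives the time, the measured TCP pose, the force, the opening and the grip force at its end, in the units of the state.
- observe(): the state, without advancing time (a new reading comes with each control period).
- read_camera(name): name is "scene" or "top"; returns a dict with "pixels" (400x640x3 uint8, red, green, blue), "fx", "fy", "cx", "cy" (pixels), "k1" (the pictures are not rectified: a ray, as slopes to the right and down, at radius r is drawn at 1 + k1 r^2 times it, then the intrinsics apply), "R" (3x3) and "t" (3): a world point X has camera coordinates R X + t. Camera axes: x right, y down, z forward; pixel columns grow to the right and rows downward; lengths in m; the calibration is good to about 2 mm. A picture is of the moment at which its call begins. There is no depth.
- finish_job(): hands the job in; it is judged then, once.
The state is a dict: "time": time; "q": joint angles; "qvel": joint speeds; "tau": joint torques, N m; "position": TCP position; "tcp_rot": TCP orientation; "force": force on the tool from outside, world axes, zero at the start; "torque": the same for the moment, N m; "width": finger opening in m; "grasp_force": force on a finger pad.
Only numpy, scipy, OpenCV 4.12 (cv2) and the standard library are available. Lean on these libraries where they do the work, as an engineer would, in place of code of your own. Each camera call takes 0.05 s, during which the arm holds its last target. There are 200 camera calls.

## Working session

There is one attempt and no reset: what is moved stays moved. The work goes in short steps, Python scripts to look and compute and a tool call to move; the robot and the scene stay as the last step left them, time stands still between calls to the robot, and variables do not carry over. Pictures are saved under pics/ and viewed, at most 10 in all, crops included, and the job is handed in when it is done.

Besides the shell and the picture viewer there is one more tool, called after "Request:" as a command line: name --argument value ..., lists and objects as JSON in quotes. drive_tool: Moves the arm, as the interface text tells. Its arguments: {"type":"object","properties":{"targets":{"type":"array","items":{"type":"object","properties":{"offset":{"type":"array","items":{"type":"number"}},"rot":{"type":"array","items":{"type":"number"}}}}},"hand":{"type":"number"},"force":{"type":"number"}},"required":["targets"]}

```bash
mkdir -p pics; cat > h.py <<'E'
from bench import *
import numpy as np, cv2
def cam(n,fn=None):
    c=read_camera(n)
    if fn: cv2.imwrite('pics/'+fn,c['pixels'][:,:,::-1])
    return c
def pix(c,X):
    p=np.asarray(c['R'])@np.asarray(X,float)+c['t']; a,b=p[:2]/p[2]; s=1+c['k1']*(a*a+b*b)
    return np.array([c['fx']*a*s+c['cx'],c['fy']*b*s+c['cy']])
def ray(c,uv):
    d=np.array([(uv[0]-c['cx'])/c['fx'],(uv[1]-c['cy'])/c['fy']]); x=d.copy()
    for _ in range(20): x=d/(1+c['k1']*(x@x))
    R=np.asarray(c['R']); return -R.T@c['t'], R.T@np.r_[x,1]
def at(c,uv,z):
    o,d=ray(c,uv); return o+d*(z-o[2])/d[2]
E
python3 - <<'E'
from h import *
s=observe(); print(s['time'],s['position'],np.round(s['tcp_rot'],3))
for n in('scene','top'):
    c=cam(n,n+'1.png'); print(n,c['fx'],c['k1'],-np.array(c['R']).T@c['t'])
E
```

```text
0.0 [0.14579377 0.5038493  0.1937277 ] [[-0.961  0.278 -0.001]
 [ 0.278  0.961 -0.001]
 [ 0.    -0.001 -1.   ]]
scene 463.7347831771778 -0.03674187529217344 [ 1.21515623 -0.2248575   0.71364635]
top 482.61623111287173 -0.14877499936992247 [0.38070128 0.03198108 1.04712506]
```

View pics/scene1.png

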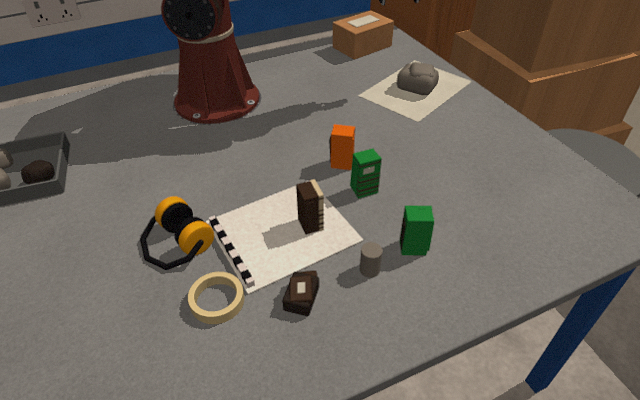

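View pics/top1.png

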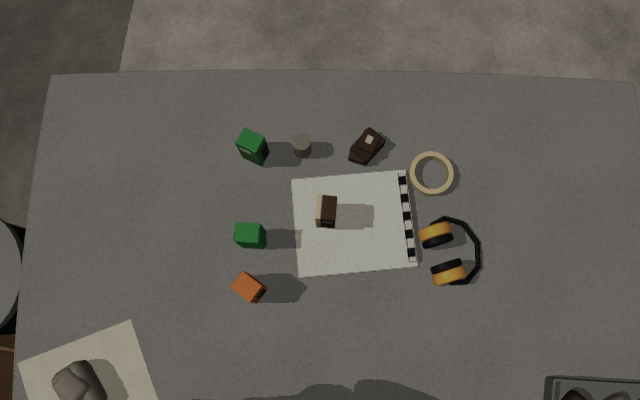

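The rock is the dark/pale one on the board, at top (327,211) and scene (310,206). The look-alikes are green at top (252,147) and (250,235), and orange at (248,287). Only the dark one stands on the white board with a pale face turned away from the bar. I'll confirm that in one crop.

```bash
python3 - <<'E'
from h import *
im=cv2.imread('pics/top1.png')[120:290,225:425]
cv2.imwrite('pics/crop1.png',cv2.resize(im,None,fx=3.5,fy=3.5,interpolation=cv2.INTER_CUBIC))
c=cam('top')
# board corners
for uv in[(291,180),(298,277),(417,267),(407,170)]: print('board',uv,at(c,uv,.006).round(4))
for n,uv,z in[('green1',(250,229),.1),('orange',(248,285),.1),('core',(302,141),.06),('green0',(252,140),.1),('spec',(367,146),.03),('tape',(432,173),.012)]: print(n,at(c,uv,z).round(3))
E
```

```text
board (291, 180) [0.6676 0.1172 0.006 ]
board (298, 277) [0.4522 0.0964 0.006 ]
board (417, 267) [ 0.476  -0.1604  0.006 ]
board (407, 170) [ 0.6942 -0.1436  0.006 ]
green1 [0.54  0.189 0.1  ]
orange [0.428 0.188 0.1  ]
core [0.741 0.092 0.06 ]
green0 [0.728 0.194 0.1  ]
spec [ 0.741 -0.052  0.03 ]
tape [ 0.686 -0.199  0.012]
```

View pics/crop1.png

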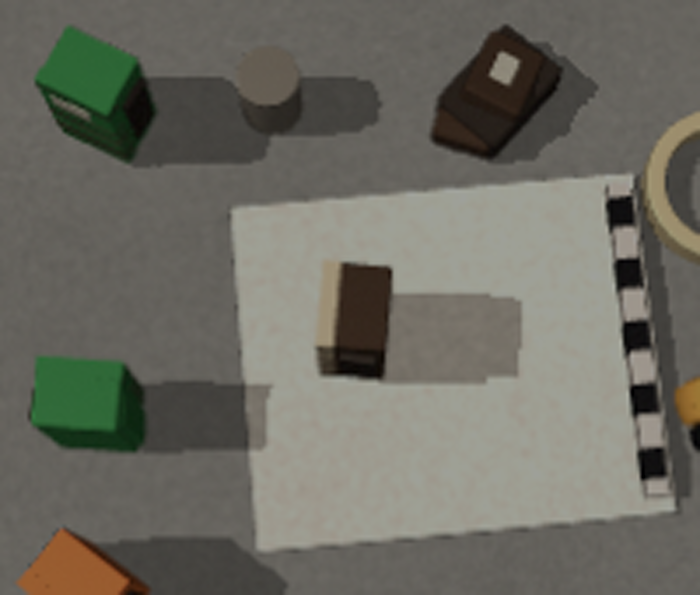

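The crop confirms it: the rock's top end has corners at about (322,262), (392,266), (384,350) and (320,345) in crop pixels. The pale sawn strip is on the left, away from the bar, and the dark back faces the bar. The green block beside the board leaves room behind the rock.

```bash
cat >> h.py <<'E'
bx=np.array([.0252,-.2588]);bx/=np.hypot(*bx);by=np.array([-bx[1],bx[0]])
BF=np.array([.5726,-.0226])+.11*bx
def tob(p): d=np.asarray(p)[:2]-BF; return np.array([d@bx,d@by])
def tow(b): return BF+b[0]*bx+b[1]*by
E
python3 - <<'E'
from h import *
c=cam('top')
P=[at(c,(225+u/3.5,120+v/3.5),.106) for u,v in[(322,262),(392,266),(384,350),(320,345)]]
B=[tob(p) for p in P]; print(np.round(B,4)); print('ctr',np.mean(B,0),np.mean(P,0))
print('bar angle',np.degrees(np.arctan2(*bx[::-1])))
for a,b in((0,1),(3,2),(3,0),(2,1)):
    d=B[b]-B[a]; print(np.degrees(np.arctan2(d[1],d[0])),np.hypot(*d))
for n,p in dict(green1=(.54,.189),orange=(.428,.188),tcp=(.146,.504)).items(): print(n,tob(p).round(3))
E
```

```text
[[-0.1845  0.0446]
 [-0.1448  0.0388]
 [-0.1537 -0.0096]
 [-0.1896 -0.0036]]
ctr [-0.1681428   0.01751565] [0.58439834 0.03696662 0.106     ]
bar angle -84.43850008969304
-8.273625942880427 0.04019693088149225
-9.449137850581232 0.036408580966731906
84.02204937338013 0.048455400375452415
79.5654799479197 0.049198423061740486
green1 [-0.324 -0.012]
orange [-0.334 -0.124]
tcp [-0.675 -0.374]
```

Request:
drive_tool --targets '[{"offset":[-0.54,-0.278,0],"rot":[0,0,77]},{"offset":[-0.54,-0.278,0],"rot":[0,0,77]},{"offset":[-0.54,-0.278,0],"rot":[0,0,77]},{"offset":[-0.54,-0.278,0],"rot":[0,0,77]},{"offset":[-0.54,-0.278,0],"rot":[0,0,77]},{"offset":[-0.54,-0.278,0],"rot":[0,0,77]},{"offset":[-0.54,-0.278,0],"rot":[0,0,77]},{"offset":[-0.54,-0.278,0],"rot":[0,0,77]},{"offset":[-0.54,-0.278,0],"rot":[0,0,77]},{"offset":[-0.54,-0.278,0],"rot":[0,0,77]}]' --hand 0.02

```text
time: 1.03
position: [0.45, 0.2163, 0.1944]
tcp_rot: [[-0.033, 0.999, 0.0], [0.999, 0.033, 0.0], [0.0, 0.0, -1.0]]
force: [0.8, 1.8, -0.5]
width: 0.0205
grasp_force: 0.0
```

Request:
drive_tool --targets '[{"offset":[-0.13,0.134,0],"rot":[0,0,5]},{"offset":[-0.13,0.134,0],"rot":[0,0,5]},{"offset":[-0.13,0.134,0],"rot":[0,0,5]},{"offset":[-0.13,0.134,0],"rot":[0,0,5]},{"offset":[-0.13,0.134,0],"rot":[0,0,5]},{"offset":[-0.13,0.134,0.11],"rot":[0,0,5]},{"offset":[-0.13,0.134,0.11],"rot":[0,0,5]},{"offset":[-0.13,0.134,0.11],"rot":[0,0,5]},{"offset":[-0.13,0.134,0.11],"rot":[0,0,5]}]'

```text
time: 1.78
position: [0.5833, 0.093, 0.0785]
tcp_rot: [[0.049, 0.999, -0.01], [0.999, -0.049, -0.0], [-0.001, -0.01, -1.0]]
force: [-1.6, 0.3, -0.4]
width: 0.0199
grasp_force: 0.0
```

```bash
python3 - <<'E'
from h import *
s=observe(); print(s['position'],s['force'])
c=cam('top'); d=cam('scene')
f=lambda c,x0,y0,x1,y1:cv2.resize(c['pixels'][y0:y1,x0:x1,::-1],(400,400),interpolation=cv2.INTER_CUBIC)
cv2.imwrite('pics/b.png',np.hstack([f(c,230,120,430,320),f(d,230,110,380,260)]))
E
```

```text
[0.58329725 0.09296368 0.07846438] [-1.61594532  0.31764925 -0.44348572]
```

View pics/b.png

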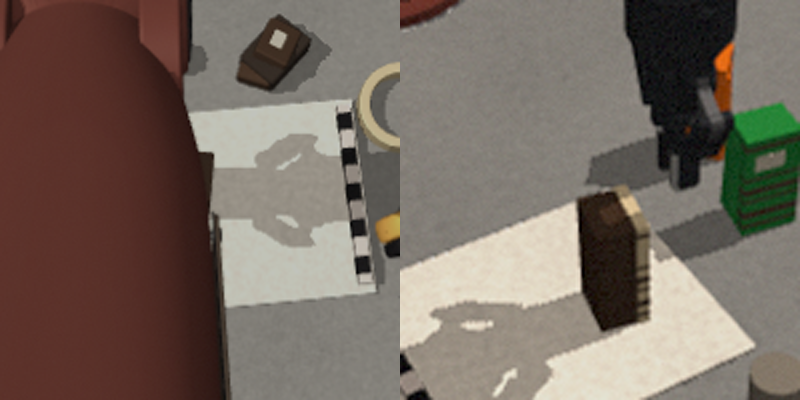

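The gripper stands behind the rock's sawn face, clear of the green block; in the right half the rock is at (615,260) and the fingers at (685,160). I'll push to tip it.

Request:
drive_tool --targets '[{"offset":[-0.01,0.003,0]},{"offset":[-0.018,0.003,0]},{"offset":[-0.024,0.003,0]},{"offset":[-0.029,0.003,0]},{"offset":[-0.034,0.003,0]},{"offset":[-0.039,0.003,0]},{"offset":[-0.044,0.003,0]},{"offset":[-0.048,0.003,0]}]'

```text
$.targets[0]: bad value
```

```bash
python3 - <<'E'
from h import *
s=observe(); print(s['position'],s['force'])
d=cam('scene')
cv2.imwrite('pics/c.png',cv2.resize(d['pixels'][110:290,200:390,::-1],None,fx=2.5,fy=2.5,interpolation=cv2.INTER_CUBIC))
E
```

```text
[0.58727293 0.0933738  0.0843558 ] [0.24970947 0.14858724 0.54303903]
```

View pics/c.png

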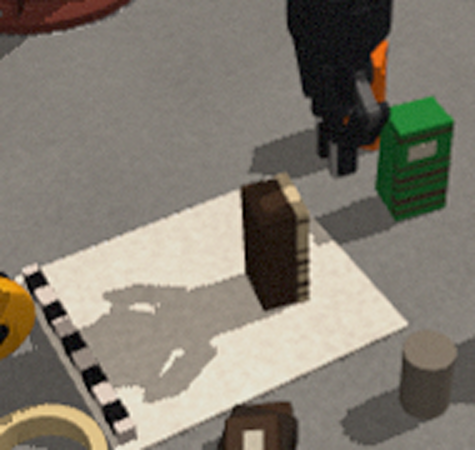

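The move was refused because "rot" is required, so nothing has moved. The arm has settled on line, and the picture shows the rock still standing at (275,245).

Request:
drive_tool --targets '[{"offset":[-0.01,0,0],"rot":[0,0,0]},{"offset":[-0.018,0,0],"rot":[0,0,0]},{"offset":[-0.024,0,0],"rot":[0,0,0]},{"offset":[-0.029,0,0],"rot":[0,0,0]},{"offset":[-0.034,0,0],"rot":[0,0,0]},{"offset":[-0.039,0,0],"rot":[0,0,0]},{"offset":[-0.044,0,0],"rot":[0,0,0]},{"offset":[-0.048,0,0],"rot":[0,0,0]}]'

```text
time: 2.6
position: [0.5854, 0.0449, 0.0843]
tcp_rot: [[0.048, 0.999, -0.0], [0.999, -0.048, -0.0], [-0.0, -0.0, -1.0]]
force: [0.3, -0.3, 0.4]
width: 0.0199
grasp_force: 0.0
```

```bash
python3 - <<'E'
from h import *
s=observe(); print(s['position'],s['force'])
d=cam('scene')
cv2.imwrite('pics/d.png',cv2.resize(d['pixels'][110:290,200:390,::-1],None,fx=2.5,fy=2.5,interpolation=cv2.INTER_CUBIC))
E
```

```text
[0.5854135  0.0448559  0.08431423] [ 0.29261086 -0.28266122  0.37033772]
```

View pics/d.png

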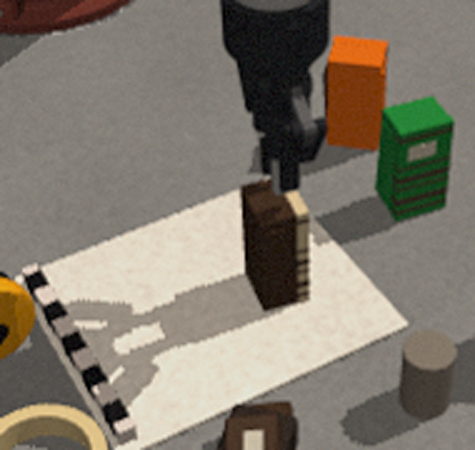

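The rock is still standing at (275,245), with the finger tips just behind its top at (285,190) and no contact force. I'll check its position with the scene camera.

```bash
python3 - <<'E'
from h import *
d=cam('scene'); g=lambda u,v:(200+u/2.5,110+v/2.5); k=lambda p:((p-[200,110])*2.5).round(0)
for n,uv,z in[('bot back/+x',(266,310),.006),('bot sawn/+x',(306,300),.006),('top back/+x',(262,213),.106),('top back/-x',(242,186),.106),('top sawn/+x',(306,200),.106)]:
    p=at(d,g(*uv),z); print(n,p.round(4))
s=observe();p=s['position']; print(p,'tcp px',k(pix(d,p)))
for dx in(-.024,.024):
  for dy in(-.011,.011): print(k(pix(d,p+[dx,dy,0])))
E
```

```text
bot back/+x [0.6098 0.0202 0.006 ]
bot sawn/+x [0.6137 0.055  0.006 ]
top back/+x [0.6005 0.0239 0.106 ]
top back/-x [0.5646 0.0223 0.106 ]
top sawn/+x [0.6016 0.0612 0.106 ]
[0.58539493 0.04483063 0.08425845] tcp px [279. 214.]
[255. 200.]
[279. 192.]
[279. 237.]
[304. 228.]
```

```bash
python3 - <<'E'
from h import *
d=cam('scene'); k=lambda p:((p-[200,110])*2.5).round(0)
p=np.array([.5873,.0934,.0844]); print('c tcp',k(pix(d,p)),[k(pix(d,p+[dx,dy,0])) for dx in(.01,.024) for dy in(-.011,.011)])
im=d['pixels'][150:240,270:350,::-1].copy()
im=cv2.resize(im,None,fx=6,fy=6,interpolation=cv2.INTER_CUBIC)
t=cam('top')['pixels'][160:250,280:370,::-1]
cv2.imwrite('pics/e.png',im)
print(observe()['force'],observe()['width'])
E
```

```text
c tcp [335. 198.] [array([328., 209.]), array([352., 201.]), array([335., 220.]), array([360., 212.])]
[ 0.63465073  0.46498628 -0.25770115] 0.02014424767823603
```

View pics/e.png

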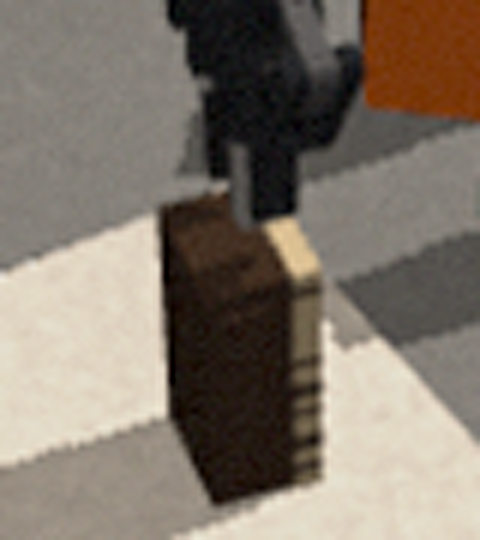

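The picture shows the finger end over the rock's top, at about scene pixel (314,187). That's roughly 40 mm higher than the reported TCP, and the picture from the retreated pose gave the same offset. So the finger ends pass above the rock; I'll back off, lower by about 35 mm, and look again.

Request:
drive_tool --targets '[{"offset":[0.03,0,0],"rot":[0,0,0]},{"offset":[0.05,0,0],"rot":[0,0,0]},{"offset":[0.05,0,0.01],"rot":[0,0,0]},{"offset":[0.05,0,0.02],"rot":[0,0,0]},{"offset":[0.05,0,0.03],"rot":[0,0,0]},{"offset":[0.05,0,0.035],"rot":[0,0,0]},{"offset":[0.05,0,0.035],"rot":[0,0,0]}]'

```text
time: 3.38
position: [0.5865, 0.0946, 0.0474]
tcp_rot: [[0.049, 0.999, -0.003], [0.999, -0.049, -0.0], [-0.0, -0.003, -1.0]]
force: [-0.2, 0.1, 0.7]
width: 0.0198
grasp_force: 0.0
```

```bash
python3 - <<'E'
from h import *
s=observe(); print(s['position'],s['force'],s['width'])
d=cam('scene'); p=s['position']
im=cv2.resize(d['pixels'][150:240,290:370,::-1],None,fx=6,fy=6,interpolation=cv2.INTER_CUBIC)
for dx in(0,.024):
  for dy in(-.011,.011):
    for z,col in((0,(0,0,255)),(.04,(0,255,255))):
      u=(pix(d,p+[dx,dy,z])-[290,150])*6; cv2.circle(im,tuple(int(a) for a in u),3,col,-1)
cv2.imwrite('pics/f.png',im)
E
```

```text
[0.5864864  0.09460898 0.04740891] [-0.19999475  0.13067196  0.67609237] 0.019782274124441945
```

View pics/f.png

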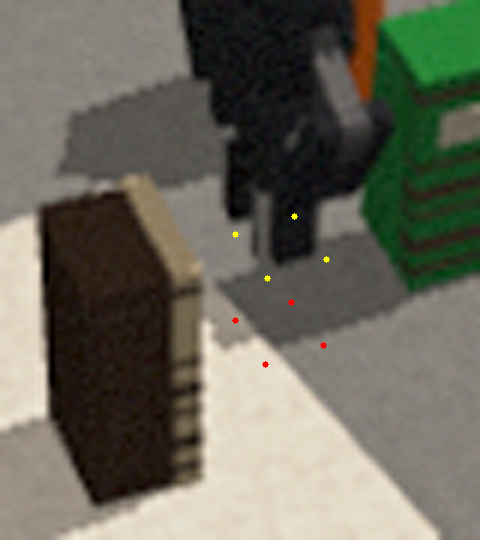

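The finger ends at about (285,262) sit close to the yellow markers (TCP + 40 mm), so the real tips are about 43 mm above the reported TCP. They are now near z = 0.09, below the rock's top at 0.106. I'll lower a little and push.

Request:
drive_tool --targets '[{"offset":[-0.012,0,0.005],"rot":[0,0,0]},{"offset":[-0.02,0,0.005],"rot":[0,0,0]},{"offset":[-0.026,0,0.005],"rot":[0,0,0]},{"offset":[-0.031,0,0.005],"rot":[0,0,0]},{"offset":[-0.036,0,0.005],"rot":[0,0,0]},{"offset":[-0.041,0,0.005],"rot":[0,0,0]}]'

```text
time: 3.93
position: [0.5862, 0.0538, 0.0447]
tcp_rot: [[0.049, 0.999, 0.001], [0.999, -0.049, 0.0], [0.0, 0.001, -1.0]]
force: [-0.3, 0.6, 0.5]
width: 0.0202
grasp_force: 0.6
```

```bash
python3 - <<'E'
from h import *
s=observe(); print(s['position'],s['force'])
d=cam('scene')['pixels'][180:240,292:330].astype(int).sum(2)
m=d<200; print(m.sum()); ys,xs=np.nonzero(m); print([ (292+xs[ys==r].min(),292+xs[ys==r].max()) for r in range(5,50,8) if (ys==r).any()])
E
```

```text
[0.58618389 0.05383833 0.04469568] [-0.29905934  0.61941384  0.46140502]
1088
[(np.int64(292), np.int64(329)), (np.int64(292), np.int64(323)), (np.int64(292), np.int64(309)), (np.int64(295), np.int64(316)), (np.int64(298), np.int64(318)), (np.int64(301), np.int64(321))]
```

Request:
drive_tool --targets '[{"offset":[-0.005,0,0],"rot":[0,0,0]},{"offset":[-0.01,0,0],"rot":[0,0,0]},{"offset":[-0.014,0,0],"rot":[0,0,0]},{"offset":[-0.018,0,0],"rot":[0,0,0]}]'

```text
time: 4.32
position: [0.5849, 0.036, 0.0442]
tcp_rot: [[0.048, 0.999, -0.0], [0.999, -0.048, -0.0], [-0.0, -0.0, -1.0]]
force: [0.4, -0.1, -0.4]
width: 0.0202
grasp_force: 0.0
```

```bash
python3 - <<'E'
from h import *
s=observe(); print(s['position'],s['force'])
d=cam('scene')
im=cv2.resize(d['pixels'][130:290,200:390,::-1],None,fx=3,fy=3,interpolation=cv2.INTER_CUBIC)
cv2.imwrite('pics/g.png',im)
E
```

```text
[0.58492105 0.03595662 0.04422758] [ 0.4490747  -0.05409586 -0.42327324]
```

View pics/g.png

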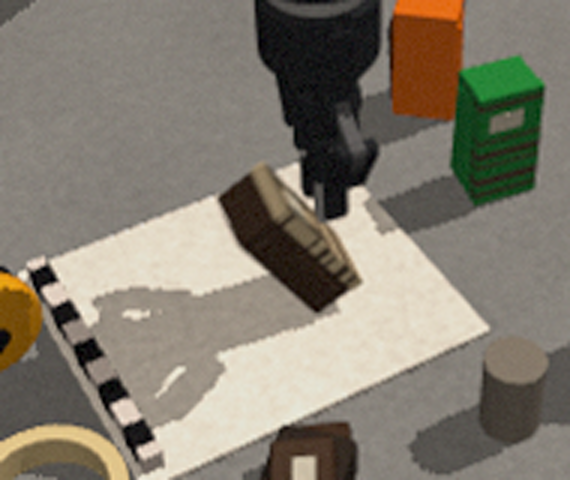

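The rock at (290,240) is tipping toward the bar, already past its balance point. I'll back off while it falls, square the tool to the board, and lower behind the foot end.

Request:
drive_tool --targets '[{"offset":[0.02,0,0],"rot":[0,0,0]},{"offset":[0.04,0,0],"rot":[0,0,-4]},{"offset":[0.045,0,0],"rot":[0,0,-8.4]},{"offset":[0.045,0,0],"rot":[0,0,-8.4]},{"offset":[0.045,0,0.015],"rot":[0,0,-8.4]},{"offset":[0.045,0,0.03],"rot":[0,0,-8.4]},{"offset":[0.045,0,0.045],"rot":[0,0,-8.4]},{"offset":[0.045,0,0.045],"rot":[0,0,-8.4]}]'

```text
time: 5.03
position: [0.585, 0.0808, -0.0033]
tcp_rot: [[-0.095, 0.995, -0.004], [0.995, 0.095, -0.0], [0.0, -0.004, -1.0]]
force: [-1.0, 0.7, 0.1]
width: 0.0198
grasp_force: 0.0
```

```bash
cat >> h.py <<'E'
def rockface(n='scene'):
    """minAreaRect of the pale sawn face + label on plane z=.046, board frame: rectified picture 1 px/mm, origin board x=-.3,y=-.15"""
    c=cam(n); B=np.array([(x,y) for x in(-.25,.02) for y in(-.12,.12)])
    s=4000; px=np.float32([pix(c,np.r_[tow(b),.046]) for b in B])
    H=cv2.getPerspectiveTransform(px,np.float32([((b[0]+.25)*s/2,(b[1]+.12)*s/2) for b in B]))
    return cv2.warpPerspective(c['pixels'],H,(540,480))[:,:,::-1]
E
python3 - <<'E'
from h import *
s=observe(); print(s['position'],s['force'])
cv2.imwrite('pics/r1.png',np.vstack([rockface(),]))
im=rockface().astype(int); print('x',range(40,540,20))
g=im.sum(2)//3
for r in range(60,440,20): print(r,' '.join('%3d'%v for v in g[r,0:540:20]))
E
```

```text
[ 0.58503159  0.0807529  -0.00326902] [-0.95485674  0.6515419   0.08478155]
x range(40, 540, 20)
60  16  21  86  87  84 132 133 131 132 129 131 130 129 129 131 128 126 122 125 128 125 127 128 131 131 133 131
80  19  27  48  86  85 103 130 133 132 130 129 129 127 127 128 127 125 125 124 126 129 129 130 127 129 132 128
100  22  21  21  86  92 128 128 128 129 127 129 126 129 128 127 127 126 126 125 126 126 128 129 127 130 129 168
120  25  17  26 133 213 216 217 209 215 213 218 218 220 222 216 216 215 220 218 221 218 219 214 222 220 218  79
140  21  21  17  69 209 208 212 208 214 218 213 216 217 217 214 214 214 215 218 218 216 215 214 215 220 217  24
160  24  21  19 131 212 209 211 210 215 213 216 216 217 218 217 216 214 216 215 221 217 218 218 213 216 217 167
180  19  17  24  19 210 208 205 213 205 218 215 212 216 219 215 221 217 215 218 221 218 219 216 218 219 213 209
200  17  21  19  34 211 215 215 214 212 211 215 213 216 219 214 220 190 182 154  57 164 217 217 214 220 214  29
220  29  20  15  22 182 211 212 216 215 210 197 130  70 124 116  88  65 123 124 103 110 217 216 212 214 224  
[... 422 characters left out ...]
  37  35 146 145 147 150  15
320  83  82  95  24  21  73 214 217 172 145 143 116  73  31  98  89  62  39  37  30  22  20 142 150 148 144 139
340 133 128 126 151 181 185 217 218 219 217 222 224  32  30  29  31  32  26  26  32  24  22 151 144 142 146 140
360 128 131 128 148 220 217 215 216 221 219 219 213  53  28  24  26  28  23  31  59  89 135 149 147 149 148   8
380 130 134 131 151 211 215 218 218 147 140 139 138 148  37  57 113 150 148 147 150 146 150 150 150 148 149   8
400 134 129 129 153 218 217 215 214 221 220 211 156 146 151 220 141 147 147 149 148 149 145 143 148 148 149 210
420 131 129 129 148 215 217 217 217 217 218 218 140 144 145 143 202 148 142 176 221 219 217 217 220 219 221 213
```

```bash
cat >> h.py <<'E'
def rect(n='scene'):
    im=rockface(n).astype(int); b,g,r=im[...,0],im[...,1],im[...,2]
    m=((r-b>22)&(r>60)).astype(np.uint8)*255
    m=cv2.morphologyEx(m,cv2.MORPH_OPEN,np.ones((3,3)))
    m=cv2.morphologyEx(m,cv2.MORPH_CLOSE,np.ones((35,35)))
    k=max(cv2.findContours(m,0,2)[0],key=cv2.contourArea)
    q=cv2.boxPoints(cv2.minAreaRect(k))/2000-[.25,.12]
    o=np.argsort(q[:,0]); l,h=q[o[:2]],q[o[2:]]
    v=h.mean(0)-l.mean(0)
    return q.round(4),'foot',l.mean(0).round(4),'top',h.mean(0).round(4),'yaw',np.degrees(np.arctan2(v[1],v[0])).round(2),'len',np.hypot(*v).round(4)
E
python3 - <<'E'
from h import *
print(rect()); s=observe(); print(tob(s['position']))
E
```

```text
(array([[-0.2195, -0.0705],
       [ 0.0195, -0.0705],
       [ 0.0195,  0.1195],
       [-0.2195,  0.1195]]), 'foot', array([-0.2195,  0.0245]), 'top', array([0.0195, 0.0245]), 'yaw', np.float64(0.0), 'len', np.float64(0.239))
[-0.21168127  0.02489389]
```

```bash
sed -i 's/m=((r-b>22)&(r>60))/m=((r-b>14+0*r)\&(r-b>.17*r)\&(r>70))/' h.py; python3 - <<'E'
from h import *
im=rockface(); print('face',im[260,[230,260,270,340,360]].tolist(),'board',im[300,[120,160,200]].tolist(),'shadow',im[400,[240,260,340]].tolist(),'dark',im[340,[280,340]].tolist(),'label?',im[240,[250,300,315]].tolist())
print(rect())
E
```

```text
face [[71, 91, 107], [92, 119, 139], [100, 129, 147], [100, 130, 147], [116, 133, 141]] board [[200, 219, 228], [198, 217, 227], [205, 223, 233]] shadow [[137, 149, 160], [134, 147, 158], [138, 150, 161]] dark [[22, 28, 43], [14, 27, 34]] label? [[37, 47, 58], [29, 35, 50], [98, 128, 145]]
(array([[-0.1526, -0.0098],
       [-0.0464, -0.0286],
       [-0.0311,  0.0579],
       [-0.1373,  0.0767]]), 'foot', array([-0.1449,  0.0334]), 'top', array([-0.0387,  0.0147]), 'yaw', np.float64(-10.03), 'len', np.float64(0.1079))
```

```bash
sed -i 's/r-b>.17\*r/r-b>.24*r/;s/np.ones((35,35))/np.ones((21,21))/' h.py; python3 - <<'E'
from h import *
print(rect())
E
```

```text
(array([[-0.1506, -0.0077],
       [-0.0493, -0.0255],
       [-0.0389,  0.0338],
       [-0.1402,  0.0516]]), 'foot', array([-0.1454,  0.022 ]), 'top', array([-0.0441,  0.0041]), 'yaw', np.float64(-9.97), 'len', np.float64(0.1028))
```

Request:
drive_tool --targets '[{"offset":[0,0,0.01],"rot":[0,0,0]},{"offset":[0,0,0.02],"rot":[0,0,0]},{"offset":[-0.01,0,0.02],"rot":[0,0,0]},{"offset":[-0.025,0,0.02],"rot":[0,0,0]},{"offset":[-0.04,0,0.02],"rot":[0,0,0]},{"offset":[-0.05,0,0.02],"rot":[0,0,0]},{"offset":[-0.056,0,0.02],"rot":[0,0,0]},{"offset":[-0.062,0,0.02],"rot":[0,0,0]}]'

```text
time: 6.0
position: [0.5929, 0.0195, -0.021]
tcp_rot: [[-0.098, 0.995, -0.001], [0.995, 0.098, 0.001], [0.001, -0.001, -1.0]]
force: [-1.1, 3.4, -2.2]
width: 0.0201
grasp_force: 1.5
```

```bash
python3 - <<'E'
from h import *
print(rect()); s=observe(); print(s['position'],tob(s['position']),s['force'])
E
```

```text
(array([[-0.1441, -0.0082],
       [-0.0409, -0.0255],
       [-0.0309,  0.0338],
       [-0.1341,  0.0512]]), 'foot', array([-0.1391,  0.0215]), 'top', array([-0.0359,  0.0041]), 'yaw', np.float64(-9.54), 'len', np.float64(0.1046))
[ 0.59316905  0.01844504 -0.02092004] [-0.1488584   0.02445008] [ 1.05354697 -1.0181351  -0.27670868]
```

Request:
drive_tool --targets '[{"offset":[-0.005,0,0],"rot":[0,0,0]},{"offset":[-0.01,0,0],"rot":[0,0,0]},{"offset":[-0.015,0,0],"rot":[0,0,0]},{"offset":[-0.02,0,0],"rot":[0,0,0]},{"offset":[-0.025,0,0],"rot":[0,0,0]}]'

```text
time: 6.47
position: [0.5957, -0.0055, -0.0208]
tcp_rot: [[-0.098, 0.995, -0.0], [0.995, 0.098, 0.0], [0.0, -0.0, -1.0]]
force: [0.7, 3.4, -1.8]
width: 0.0201
grasp_force: 1.3
```

```bash
python3 - <<'E'
from h import *
print(rect()); s=observe(); print(s['position'],tob(s['position']),s['force'])
E
```

```text
(array([[-0.119 , -0.0075],
       [-0.0166, -0.0258],
       [-0.006 ,  0.0332],
       [-0.1085,  0.0515]]), 'foot', array([-0.1138,  0.022 ]), 'top', array([-0.0113,  0.0037]), 'yaw', np.float64(-10.11), 'len', np.float64(0.1041))
[ 0.5959324  -0.00649423 -0.02068889] [-0.12376871  0.02478345] [-0.46161322  0.06727175  0.07019411]
```

The rock is moving well but hasn't turned. I'll shift the fingers to the trailing corner at -y so the push squares it.

Request:
drive_tool --targets '[{"offset":[0.012,0,0],"rot":[0,0,0]},{"offset":[0.012,-0.015,0],"rot":[0,0,0]},{"offset":[0.012,-0.03,0],"rot":[0,0,0]},{"offset":[0.004,-0.03,0],"rot":[0,0,0]},{"offset":[-0.002,-0.03,0],"rot":[0,0,0]},{"offset":[-0.006,-0.03,0],"rot":[0,0,0]},{"offset":[-0.009,-0.03,0],"rot":[0,0,0]},{"offset":[-0.011,-0.03,0],"rot":[0,0,0]}]'

```text
time: 7.18
position: [0.5674, -0.0164, -0.0205]
tcp_rot: [[-0.1, 0.995, 0.0], [0.995, 0.1, 0.006], [0.006, 0.001, -1.0]]
force: [-2.6, 20.8, 7.7]
width: 0.0198
grasp_force: 10.7
```

```bash
python3 - <<'E'
from h import *
print(rect()); s=observe(); print(s['position'],tob(s['position']),s['force'])
E
```

```text
(array([[-0.1102, -0.009 ],
       [-0.008 , -0.027 ],
       [ 0.0028,  0.0343],
       [-0.0995,  0.0522]]), 'foot', array([-0.1049,  0.0216]), 'top', array([-0.0026,  0.0037]), 'yaw', np.float64(-9.96), 'len', np.float64(0.1038))
[ 0.56741005 -0.0163016  -0.02044632] [-0.11677173 -0.00455511] [-1.99292605 14.89806614  5.68531939]
```

Request:
drive_tool --targets '[{"offset":[-0.002,0,0],"rot":[0,0,0]},{"offset":[-0.004,0,0],"rot":[0,0,0]},{"offset":[-0.006,0,0],"rot":[0,0,0]}]'

```text
time: 7.48
position: [0.5669, -0.0168, -0.0204]
tcp_rot: [[-0.103, 0.995, -0.001], [0.995, 0.103, 0.015], [0.015, 0.001, -1.0]]
force: [-5.6, 46.0, 14.8]
width: 0.0199
grasp_force: 22.5
```

```bash
python3 - <<'E'
from h import *
print(rect()); s=observe(); print(s['position'],tob(s['position']),s['force'])
E
```

```text
(array([[-0.1101, -0.0098],
       [-0.0073, -0.0272],
       [ 0.0031,  0.0342],
       [-0.0997,  0.0516]]), 'foot', array([-0.1049,  0.0209]), 'top', array([-0.0021,  0.0035]), 'yaw', np.float64(-9.59), 'len', np.float64(0.1042))
[ 0.56682335 -0.01665747 -0.02040167] [-0.1164744  -0.00517354] [-4.58444508 39.34985341 12.9438037 ]
```

Request:
drive_tool --targets '[{"offset":[0.01,0,0],"rot":[0,0,0]},{"offset":[0.03,0,0],"rot":[0,0,0]},{"offset":[0.04,0,0],"rot":[0,0,0]}]'

```text
time: 7.78
position: [0.5642, 0.0158, -0.0206]
tcp_rot: [[-0.098, 0.995, 0.001], [0.995, 0.098, -0.0], [-0.0, 0.001, -1.0]]
force: [0.1, 0.5, 0.1]
width: 0.0201
grasp_force: 0.0
```

```bash
python3 - <<'E'
from h import *
print(rect()); s=observe(); print(tob(s['position']),s['force'])
d=cam('scene')
a=cv2.resize(d['pixels'][170:300,190:350,::-1],(480,390),interpolation=cv2.INTER_CUBIC)
b=cv2.resize(rockface()[100:430,190:540],None,fx=.9,fy=.9)
W=np.zeros((390,800,3),np.uint8); W[:,:480]=a; W[:b.shape[0],485:485+b.shape[1]]=b
cv2.imwrite('pics/h.png',W)
E
```

```text
(array([[-0.1085, -0.0084],
       [-0.0075, -0.026 ],
       [ 0.0029,  0.0337],
       [-0.098 ,  0.0513]]), 'foot', array([-0.1032,  0.0214]), 'top', array([-0.0023,  0.0038]), 'yaw', np.float64(-9.89), 'len', np.float64(0.1024))
[-0.15027669 -0.00495936] [-0.56802122  1.43206851 -0.49300303]
```

View pics/h.png

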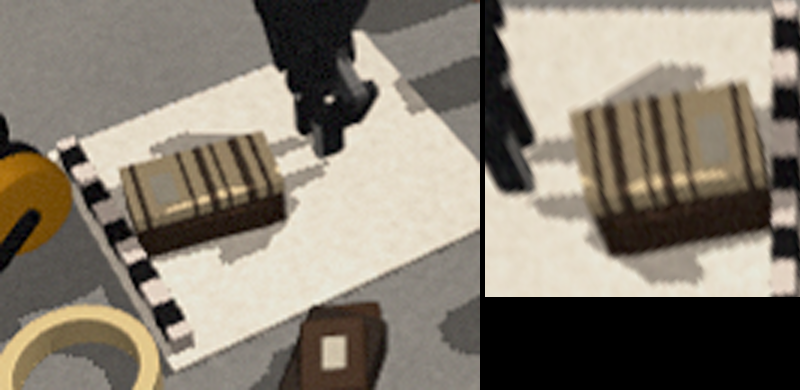

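The picture shows the rock lying sawn face up, striped with the label, yawed about 10°. Its +y leading corner touches the bar (right panel, (770,215)), and the other leading corner at (745,85) is still off it. Pushing at the foot jams there, so I'll swing the nose with a sideways push on the -y flank near the top end.

Request:
drive_tool --targets '[{"offset":[0,-0.04,-0.01],"rot":[0,0,0]},{"offset":[0,-0.08,-0.01],"rot":[0,0,0]},{"offset":[-0.04,-0.08,-0.01],"rot":[0,0,0]},{"offset":[-0.08,-0.08,-0.01],"rot":[0,0,0]},{"offset":[-0.08,-0.08,-0.01],"rot":[0,0,0]}]'

```text
time: 8.35
position: [0.4934, -0.0796, -0.0101]
tcp_rot: [[-0.093, 0.996, 0.003], [0.996, 0.093, -0.004], [-0.004, 0.003, -1.0]]
force: [1.3, -0.3, -0.5]
width: 0.0203
grasp_force: 0.0
```

```bash
python3 - <<'E'
from h import *
c=cam('top')
s=observe();print(s['position'],tob(s['position']),s['force'])
for uv in[(420,235),(425,225),(427,247),(431,271),(437,285)]: print(uv,tob(at(c,uv,.05)).round(3))
E
```

```text
[ 0.49307927 -0.07717422 -0.01022971] [-0.06338936 -0.08443542] [-0.00679308 -0.99072269  0.08023046]
(420, 235) [ 0.024 -0.047]
(425, 225) [ 0.037 -0.026]
(427, 247) [ 0.035 -0.073]
(431, 271) [ 0.038 -0.124]
(437, 285) [ 0.047 -0.154]
```

Request:
drive_tool --targets '[{"offset":[-0.015,0,0],"rot":[0,0,0]},{"offset":[-0.028,0,0],"rot":[0,0,0]},{"offset":[-0.028,0.015,0],"rot":[0,0,0]},{"offset":[-0.028,0.025,0],"rot":[0,0,0]},{"offset":[-0.028,0.03,0],"rot":[0,0,0]},{"offset":[-0.028,0.035,0],"rot":[0,0,0]},{"offset":[-0.028,0.038,0],"rot":[0,0,0]},{"offset":[-0.028,0.04,0],"rot":[0,0,0]}]'

```text
time: 9.07
position: [0.534, -0.0965, -0.0109]
tcp_rot: [[-0.098, 0.995, -0.001], [0.995, 0.098, -0.0], [0.0, -0.001, -1.0]]
force: [-4.1, -1.5, 0.3]
width: 0.0201
grasp_force: 1.8
```

```bash
python3 - <<'E'
from h import *
print(rect()); s=observe(); print(tob(s['position']),s['force'])
E
```

```text
(array([[-0.1092, -0.0099],
       [-0.0079, -0.028 ],
       [ 0.003 ,  0.0332],
       [-0.0982,  0.0513]]), 'foot', array([-0.1037,  0.0207]), 'top', array([-0.0025,  0.0026]), 'yaw', np.float64(-10.12), 'len', np.float64(0.1029))
[-0.04003453 -0.04508617] [ 0.34557182 -1.02095747  3.96485257]
```

Request:
drive_tool --targets '[{"offset":[0,0.003,0],"rot":[0,0,0]},{"offset":[0,0.006,0],"rot":[0,0,0]},{"offset":[0,0.009,0],"rot":[0,0,0]},{"offset":[0,0.011,0],"rot":[0,0,0]}]'

```text
time: 9.45
position: [0.5431, -0.0961, -0.0105]
tcp_rot: [[-0.098, 0.995, -0.004], [0.995, 0.098, -0.002], [-0.001, -0.004, -1.0]]
force: [-9.2, -3.9, 9.9]
width: 0.0198
grasp_force: 6.9
```

```bash
python3 - <<'E'
from h import *
print(rect()); s=observe(); print(tob(s['position']),s['force'])
E
```

```text
(array([[-0.1097, -0.0058],
       [-0.0076, -0.019 ],
       [ 0.0004,  0.0425],
       [-0.1017,  0.0557]]), 'foot', array([-0.1057,  0.025 ]), 'top', array([-0.0036,  0.0118]), 'yaw', np.float64(-7.36), 'len', np.float64(0.103))
[-0.03964173 -0.03601234] [-8.9507786  -3.67068347  9.6353533 ]
```

Request:
drive_tool --targets '[{"offset":[0,0.004,0],"rot":[0,0,0]},{"offset":[0,0.007,0],"rot":[0,0,0]},{"offset":[0,0.01,0],"rot":[0,0,0]},{"offset":[0,0.012,0],"rot":[0,0,0]}]'

```text
time: 9.83
position: [0.5551, -0.0949, -0.0104]
tcp_rot: [[-0.098, 0.995, -0.004], [0.995, 0.098, -0.001], [-0.001, -0.004, -1.0]]
force: [-11.0, -3.4, 10.3]
width: 0.0204
grasp_force: 11.2
```

```bash
python3 - <<'E'
from h import *
print(rect()); s=observe(); print(tob(s['position']),s['force'])
E
```

```text
(array([[-1.098e-01, -1.000e-04],
       [-6.800e-03, -4.000e-03],
       [-4.500e-03,  5.700e-02],
       [-1.075e-01,  6.080e-02]]), 'foot', array([-0.1087,  0.0303]), 'top', array([-0.0056,  0.0265]), 'yaw', np.float64(-2.12), 'len', np.float64(0.1031))
[-0.03968964 -0.02412181] [-7.9658121  -3.84825638  9.64517204]
```

Request:
drive_tool --targets '[{"offset":[0,0.003,0],"rot":[0,0,0]},{"offset":[0,-0.03,0],"rot":[0,0,0]},{"offset":[0,-0.06,0],"rot":[0,0,0]},{"offset":[0.04,-0.06,0],"rot":[0,0,0]},{"offset":[0.08,-0.06,0],"rot":[0,0,0]},{"offset":[0.115,-0.06,0],"rot":[0,0,0]},{"offset":[0.115,-0.02,0.01],"rot":[0,0,0]},{"offset":[0.115,0.02,0.01],"rot":[0,0,0]},{"offset":[0.115,0.05,0.01],"rot":[0,0,0]},{"offset":[0.115,0.05,0.01],"rot":[0,0,0]}]'

```text
time: 10.72
position: [0.6022, 0.0256, -0.0201]
tcp_rot: [[-0.099, 0.995, 0.006], [0.995, 0.099, -0.0], [-0.001, 0.006, -1.0]]
force: [-1.5, -0.8, 0.7]
width: 0.0201
grasp_force: 0.0
```

```bash
python3 - <<'E'
from h import *
print(rect()); s=observe(); print(s['position'],tob(s['position']),s['force'])
E
```

```text
(array([[-0.109 ,  0.0025],
       [-0.006 ,  0.0025],
       [-0.006 ,  0.0615],
       [-0.109 ,  0.0615]]), 'foot', array([-0.109,  0.032]), 'top', array([-0.006,  0.032]), 'yaw', np.float64(0.0), 'len', np.float64(0.103))
[ 0.59864342  0.02534551 -0.02070295] [-0.15519585  0.03056743] [-0.83729938  0.68117852 -1.03155516]
```

Square now, about 6 mm short of the bar. Final centred push on the foot end.

Request:
drive_tool --targets '[{"offset":[-0.015,0.001,0],"rot":[0,0,0]},{"offset":[-0.028,0.001,0],"rot":[0,0,0]},{"offset":[-0.034,0.001,0],"rot":[0,0,0]},{"offset":[-0.037,0.001,0],"rot":[0,0,0]},{"offset":[-0.039,0.001,0],"rot":[0,0,0]},{"offset":[-0.041,0.001,0],"rot":[0,0,0]}]'

```text
time: 11.27
position: [0.6001, -0.0156, -0.0207]
tcp_rot: [[-0.098, 0.995, -0.001], [0.995, 0.098, 0.001], [0.001, -0.001, -1.0]]
force: [-1.5, 3.8, 0.6]
width: 0.0204
grasp_force: 1.9
```

```bash
python3 - <<'E'
from h import *
print(rect()); s=observe(); print(tob(s['position']),s['force'])
E
```

```text
(array([[-0.105 ,  0.0025],
       [-0.0005,  0.0025],
       [-0.0005,  0.062 ],
       [-0.105 ,  0.062 ]]), 'foot', array([-0.105 ,  0.0322]), 'top', array([-0.0005,  0.0322]), 'yaw', np.float64(0.0), 'len', np.float64(0.1045))
[-0.11397833  0.02813429] [-1.58401177  1.53811681  0.35641916]
```

Force is still at sliding level (3.8 N), so I'll go on until it seats.

Request:
drive_tool --targets '[{"offset":[-0.0015,0,0],"rot":[0,0,0]},{"offset":[-0.003,0,0],"rot":[0,0,0]}]'

```text
time: 11.48
position: [0.6006, -0.0175, -0.0207]
tcp_rot: [[-0.099, 0.995, -0.001], [0.995, 0.099, 0.002], [0.002, -0.0, -1.0]]
force: [-2.1, 12.5, 4.3]
width: 0.0202
grasp_force: 6.5
```

```bash
python3 - <<'E'
from h import *
print(rect()); s=observe(); print(tob(s['position']),s['force'])
E
```

```text
(array([[-0.1032,  0.0035],
       [ 0.0009,  0.0028],
       [ 0.0013,  0.062 ],
       [-0.1027,  0.0627]]), 'foot', array([-0.103 ,  0.0331]), 'top', array([0.0011, 0.0324]), 'yaw', np.float64(-0.42), 'len', np.float64(0.1041))
[-0.11244862  0.0283905 ] [-1.76598502  8.35435691  1.096669  ]
```

It's seated: the force has jumped to 12.5 N and yaw is near 0. I'll press a hair more, then back off and rise clear.

Request:
drive_tool --targets '[{"offset":[-0.0015,0,0],"rot":[0,0,0]},{"offset":[-0.0015,0,0],"rot":[0,0,0]},{"offset":[0.01,0,0],"rot":[0,0,0]},{"offset":[0.035,0,0],"rot":[0,0,0]},{"offset":[0.035,0,-0.04],"rot":[0,0,0]},{"offset":[0.035,0,-0.08],"rot":[0,0,0]},{"offset":[0.035,0,-0.12],"rot":[0,0,0]},{"offset":[0.035,0,-0.16],"rot":[0,0,0]},{"offset":[0.035,0,-0.16],"rot":[0,0,0]}]'

```text
time: 12.28
position: [0.6025, 0.0157, 0.1478]
tcp_rot: [[-0.098, 0.995, 0.013], [0.995, 0.099, -0.002], [-0.004, 0.012, -1.0]]
force: [1.2, 0.1, 0.1]
width: 0.02
grasp_force: 0.0
```

```bash
python3 - <<'E'
from h import *
print(rect()); s=observe(); print(s['position'],s['force'])
E
```

```text
(array([[-0.1018,  0.0028],
       [ 0.0009,  0.0022],
       [ 0.0013,  0.0619],
       [-0.1014,  0.0625]]), 'foot', array([-0.1016,  0.0327]), 'top', array([0.0011, 0.0321]), 'yaw', np.float64(-0.35), 'len', np.float64(0.1027))
[0.60115818 0.01576422 0.14420551] [ 0.16528029  0.04522238 -0.43091839]
```

```bash
python3 -c "
from bench import *
print(finish_job())"
```

```text
the job is handed in; nothing more can be done
None
```

I handed the job in at about 12 s. The rock lies sawn face up with its former top end against the scale bar: about 1 mm off by camera, 0.4° from square, about 32 mm from the bar's middle. I never went near the bystanders, the gripper is clear of everything, and no verdict came back.

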